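# Re-space a bin shelf: move the locking divider to the green tag

### The job

Move the shelf divider to the place marked by the green tag: draw the red safety catch fully out from behind the orange lever, keep the lever squeezed against the black grip while you slide the divider along its notched beam until it is in line with the green tag, then let go so that it locks into the notch there. Finally push the red catch fully back in behind the lever, take the hand away, and leave the loose cartons, the tape roll and the screwdriver on the shelf where they are.

Things in the scene. Friction and masses are not known exactly. Their poses are not given: they have to be found in the camera images.
- bed: Fixed aluminium shelf bed, 270 (x) by 600 (y) by 12 mm, plate from x = -70 to +200. Origin on the table under the middle of its notched steel beam (top 40 mm above the table), which runs along the bed's y; x points away from the robot. Notches in the beam's front, 14 mm wide, at y = -80, -40, 0, +40, +80 mm; the divider starts at 0. Blue bins 85 mm high are fixed at y = -240 and +240.
- divider (a joint): Grey slide on the beam carrying the black grip, orange lever and a white panel behind (bed x 22 to 190 mm, top 75 mm above the table). Value: position along the bed's +y, m, -0.086 to 0.086. Slides with about 2 N while the lever is squeezed home; else its pawl locks it in a notch, 2 mm play either way. Let go within about 3 mm of a notch the pawl drops in; elsewhere it rests on a tooth.
- lever (a joint): Orange squeeze lever on the robot's side of the black grip, hinged low, rad: 0 released (pawl in a notch), about 0.2 pawl on a tooth, 0.30 squeezed home. Springs back. Paddle 36 mm wide (y), 10 mm thick, 75 to 137 mm above the table, leaning to the robot when released. Squeezing home takes about 7 N at the height of grip. With the red catch in, it barely gives (0.1 rad at 25 N).
- catch (a joint): Red safety catch, m: 0 fully in (its bar blocks the gap between lever and grip), 0.034 fully out; clear of the lever from 0.027 on. Slides along the bed's +y to come out, with about 1.5 N of friction, stays where it is left and travels with the divider. It goes back in only when the lever is released.
- grip (a point): Point on the divider midway between the outer faces of black grip and squeezed lever, 113 mm above the table; axes as the bed's; its y is the pawl's. Here the pair measures 50 mm along x released (-32 to +18 mm of this point), 37 mm squeezed. The grip is 36 mm wide (y), 14 mm thick, top 134 mm above the table. Squeeze from above, one finger in front and one behind, closing along the bed's x.
- catch_knob (a point): Point in the upright knob of the red catch, 118 mm above the table; axes as the bed's. The knob is 12 mm (x) by 14 mm (y), its top 132 mm above the table, free on all sides down to 60 mm except for a 12 mm thick neck towards -y, 104 to 116 mm above the table. It stands 52 mm to the +y side of grip when in, 86 mm when out.
- tag_green: Green location tag, 26 by 26 by 22 mm block, fixed on the bed's plate 57 mm in front of the beam's centre line, directly in front of one of the four notches at -80, -40, +40, +80. Origin at the centre of its underside, axes as the bed's. The divider is at its place when grip has the same y in the tag's axes.
- tag_white: White location tag of the same size, in front of another notch; not to be used.
- tag_yellow: Yellow location tag of the same size, in front of another notch; not to be used.
- tag_purple: Purple location tag of the same size, in front of another notch; not to be used.
- carton_left: Loose white and purple carton, 60 by 42 by 55 mm, standing on the bed beyond the divider's +y travel. Origin under its centre.
- carton_right: Loose white and purple carton, 50 by 42 by 65 mm, standing on the bed beyond the divider's -y travel. Origin under its centre.
- carton_bin: Loose white and purple carton, 60 by 70 by 60 mm, in the blue bin at the bed's +y end. Origin under its centre.
- tape_roll: Loose amber tape roll, 54 mm across, 25 mm high, lying flat on the bed's front strip near its +y end. Origin under its centre.
- screwdriver: Loose screwdriver, 140 mm long, lying on the bed's front strip near its -y end.

How it is judged:
By the outcome, as a careful person would: the job done as asked, in the order asked, and still so for the second after the job is handed in, with the robot touching nothing.
It also fails if it takes over 48 s, if anything falls off the work surface, if the arm or the gripper's body presses on something with over 40 N, if the wrist force passes 120 N, or if a joint passes its speed limit or range.

### The arm

A 6-joint arm with a two-finger parallel gripper is mounted at the origin on the work surface. World frame = base frame: x ahead of the robot, y to its left, z up, the work surface at z = 0. Lengths are in m, angles in degrees, forces in N, time in s.
With the tool pointing down it reaches from about 0.325 to 0.9 m from the base axis. Payload 6.1 kg.
Tool frame: the origin (TCP) lies midway between the tips of the shut fingers; the grasp point (between the pads) lies 19 mm behind it; z points along the fingers, y is the line along which they close (so a half turn about z gives the same grasp; the last joint's range is limited). The gripper opens to 87 mm and grips with 3 to 60 N. Pads are 19 mm wide; open, the fingers measure 117 mm over their backs; the gripper's body (75 mm by 190 mm) begins 51 mm behind the grasp point.
Start: joints at [68.062, 12.628, 87.462, -0, 79.91, -7.225], TCP at [0.159, 0.604, 0.223] pointing down, gripper open.
Joint ranges: [-170.65, 170.65], [-52.31, 119.04], [5.05, 147.46], [-71.25, 251.25], [11.57, 151.72], [-153.62, 153.62]. Speed limits (degrees/s): [147.25, 147.25, 172.46, 180, 180, 180].

### API

Orientations are given as [roll, pitch, yaw] about the fixed x, y, z axes, in that order (R = Rz(yaw) Ry(pitch) Rx(roll)).
In Python, from plant import * gives the robot as it stands.
- The arm moves only by the shell command python3 -m crank 'ROWS' [OPENING] [FORCE]. ROWS is JSON, one flat list of numbers, 4 for each row, row after row: the shift along the tool's x, y, z in cm, then the turn about the tool's z in rad. A call has 1 to 5 rows; each row is the pose to reach, as a shift and turn from the pose commanded when the call began, along the tool's axes at that moment; what a row does not reach only later rows make up. A row lasts 1/12 s, in which the tool goes at most 41.7 mm and 7.16 degrees, less where a joint would pass 70% of its speed; a pose out of reach is approached as far as the arm can. A call with a gripper value outside its range is refused whole. OPENING is the opening, from 0 (shut) to 1 (fully open), set as the call begins (- or left out, the last holds). The fingers move at their own pace and stop on an object; FORCE is the grip in N (left out, the last holds). Time passes only in rows, so rows that repeat a pose let the fingers close. It gives the time, the measured TCP pose, the force, the opening and the grip force at its end, in the units of the state.
- sense(): the state, without advancing time (a new reading comes with each control period).
- grab_frame(name): name is "side" or "top"; returns a dict with "pixels" (420x560x3 uint8, red, green, blue), "fx", "fy", "cx", "cy" (pixels), "cam_to_world" (4x4, takes a point from camera to world coordinates). Camera axes: x right, y down, z forward; pixel columns grow to the right and rows downward; lengths in m; the calibration is good to about 2 mm. A picture is of the moment at which its call begins. There is no depth.
- finish_job(): hands the job in; it is judged then, once.
The state is a dict: "clock": time; "joint_positions": joint angles; "joint_velocities": joint speeds; "tau": joint torques, N m; "tcp_pos": TCP position; "ee_rot": TCP orientation; "contact_force": force on the tool from outside, world axes, zero at the start; "ft_torque": the same for the moment, N m; "width": opening from 0.0 (shut) to 1.0 (fully open); "gripper_force": force on a finger pad.
Only numpy, scipy, OpenCV 4.12 (cv2) and the standard library are available. Lean on these libraries where they do the work, as an engineer would, in place of code of your own. Each camera call takes 0.05 s, during which the arm holds its last target. There are 200 camera calls.

## Working session

There is one attempt and no reset: what is moved stays moved. The work goes in short steps, Python scripts to look and compute and a shell command to move; the robot and the scene stay as the last step left them, time stands still between calls to the robot, and variables do not carry over. Pictures are saved under pics/ and viewed, at most 10 in all, crops included, and the job is handed in when it is done.

```bash
mkdir -p pics; ls; python3 - <<'E'
from plant import *
import cv2, numpy as np
s=sense(); print(s['clock'],s['tcp_pos'],s['ee_rot'],s['width'])
for n in('top','side'):
    f=grab_frame(n); cv2.imwrite(f'pics/{n}0.png',f['pixels'][:,:,::-1]); np.savez(f'{n}0.npz',**f)
    print(n,f['fx'],f['fy'],f['cx'],f['cy'],np.round(f['cam_to_world'],4).tolist())
E
```

```text
pics
0.0 [0.15851909 0.60392219 0.22142405] [-1.79889838e+02 -1.48766079e-02  1.65284009e+02] 1.0027665266136232
top 382.32856540684634 382.32856540684634 278.3174633874632 214.8560721752705 [[-0.0232, -0.9853, 0.1695, 0.4219], [-0.999, 0.0293, 0.0339, 0.0482], [-0.0383, -0.1686, -0.9849, 0.8555], [0.0, 0.0, 0.0, 1.0]]
side 464.94907811134914 464.94907811134914 279.84565684980333 206.75041484891085 [[0.723, -0.4975, 0.4794, 0.1603], [-0.6906, -0.5415, 0.4795, -0.3671], [0.0211, -0.6777, -0.735, 0.7194], [0.0, 0.0, 0.0, 1.0]]
```

View pics/top0.png

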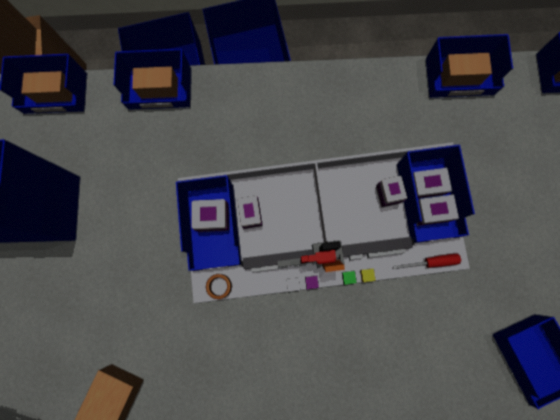

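View pics/side0.png

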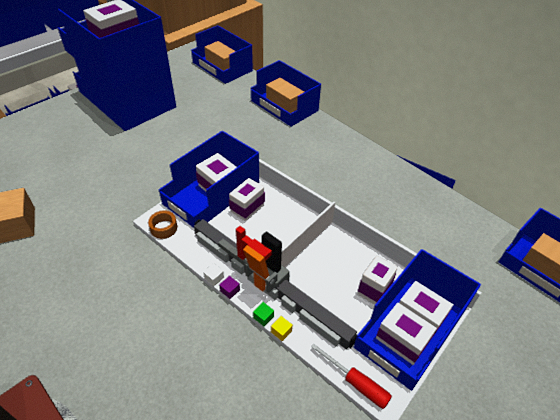

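Both views show the bed, turned a few degrees. In the top view the tags run white (292,284), purple (312,282), green (349,278), yellow (368,275), so green looks like the −40 notch. The red knob and catch are near (305–335,258), and the orange lever is near (334,267).

```bash
cat > h.py <<'E'
import cv2, numpy as np
def load(n): return dict(np.load(n+'.npz'))
def ray(f,u,v):
    M=f['cam_to_world']; d=M[:3,:3]@np.array([(u-f['cx'])/f['fx'],(v-f['cy'])/f['fy'],1]); return M[:3,3],d
def plane(f,u,v,z):
    o,d=ray(f,u,v); return o+d*(z-o[2])/d[2]
def proj(f,p):
    M=f['cam_to_world']; c=M[:3,:3].T@(np.array(p)-M[:3,3]); return np.array([f['fx']*c[0]/c[2]+f['cx'],f['fy']*c[1]/c[2]+f['cy']])
def tri(f,a,g,b):
    o1,d1=ray(f,*a); o2,d2=ray(g,*b)
    t=np.linalg.lstsq(np.c_[d1,-d2],o2-o1,rcond=None)[0]; p,q=o1+d1*t[0],o2+d2*t[1]
    return (p+q)/2,np.linalg.norm(p-q)
H={'green':(50,75),'yellow':(26,34),'purple':(140,160),'red':(0,5),'orange':(7,18)}
def blobs(f,c,box,vmin=90):
    x0,y0,x1,y1=box; h=cv2.cvtColor(f['pixels'],cv2.COLOR_RGB2HSV)[y0:y1,x0:x1]
    m=cv2.inRange(h,(H[c][0],130,vmin),(H[c][1],255,255)); n,_,st,ce=cv2.connectedComponentsWithStats(m)
    return [(st[i].tolist()[4],(st[i][:4]+[x0,y0,0,0]).tolist(),ce[i]+[x0,y0]) for i in range(1,n) if st[i][4]>8]
E
python3 - <<'E'
from h import *
t,s=load('top0'),load('side0')
for c in('green','yellow','purple'):
  for f,b in((t,(270,260,390,300)),(s,(200,260,300,345))):
    for a,bb,ce in blobs(f,c,b,110): print(c,a,bb,ce.round(1),plane(f,*ce,.034).round(4))
for c in('red','orange'):
  for f,b in((t,(290,235,360,280)),(s,(225,215,295,300))):
    for a,bb,ce in blobs(f,c,b): print(c,a,bb,ce.round(1),plane(f,*ce,.132).round(4))
for n,p in(('FL',(191,300)),('FR',(468,268))): print(n,plane(t,*p,.012).round(4))
crop=lambda f,x0,y0,x1,y1:cv2.resize(f['pixels'][y0:y1,x0:x1,::-1],(400,400),interpolation=cv2.INTER_CUBIC)
cv2.imwrite('pics/c0.png',np.hstack([crop(t,285,225,365,305),crop(s,210,215,310,315)]))
E
```

```text
green 124 [343, 272, 13, 12] [349.3 277.2] [ 0.4255 -0.07    0.034 ]
green 204 [253, 302, 21, 19] [263.4 311.1] [ 0.4245 -0.0718  0.034 ]
yellow 130 [362, 269, 13, 12] [368.  274.8] [ 0.4297 -0.1095  0.034 ]
yellow 233 [271, 316, 21, 20] [281.3 325.3] [ 0.4283 -0.111   0.034 ]
purple 162 [220, 276, 19, 16] [228.9 283.9] [0.4166 0.0082 0.034 ]
red 289 [302, 250, 34, 13] [320.6 256.9] [ 0.464  -0.0045  0.132 ]
red 45 [236, 226, 9, 8] [239.9 229.5] [0.4601 0.0237 0.132 ]
red 247 [241, 235, 31, 22] [256.6 245.6] [ 0.4579 -0.0197  0.132 ]
orange 94 [325, 265, 19, 7] [334.  267.8] [ 0.4431 -0.0285  0.132 ]
orange 248 [243, 245, 26, 34] [257.1 258.7] [ 0.4414 -0.0395  0.132 ]
orange 129 [254, 273, 12, 18] [258.7 281.8] [ 0.4148 -0.0729  0.132 ]
FL [0.3848 0.2717 0.012 ]
FR [ 0.4392 -0.3275  0.012 ]
```

View pics/c0.png

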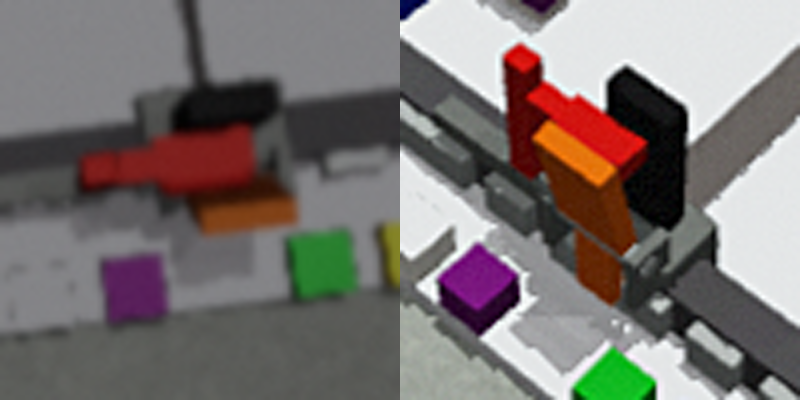

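The crops show the red knob top at top-view (305,258.6) and side-view (240.7,229.3). The black grip top is at about (330.6,245) and (271.7,237). Purple and green sit either side of the lever's line.

```bash
python3 - <<'E'
from h import *
t,s=load('top0'),load('side0')
for n,a,b,z in(('knob',(305,258.3),(240.4,229.3),.132),('grip',(330.6,244.5),(271.7,237.5),.134)):
    p=plane(t,*a,z);q=plane(s,*b,z);print(n,p.round(4),q.round(4),tri(t,a,s,b))
    for P in(p,q):
        d=P-np.array([.421,-.031,0]);y=np.radians(5.4);print('  bed-axes rel tag-row y0:',(d[0]*np.cos(y)+d[1]*np.sin(y)).round(4),(-d[0]*np.sin(y)+d[1]*np.cos(y)).round(4))
E
```

```text
knob [0.4621 0.0248 0.132 ] [0.461  0.0235 0.132 ] (array([0.46212072, 0.02482466, 0.12993229]), np.float64(0.00017354637564970886))
  bed-axes rel tag-row y0: 0.0462 0.0517
  bed-axes rel tag-row y0: 0.0449 0.0505
grip [ 0.4866 -0.024   0.134 ] [ 0.4859 -0.0251  0.134 ] (array([ 0.48671979, -0.0242048 ,  0.13241279]), np.float64(3.1139067831354053e-05))
  bed-axes rel tag-row y0: 0.0659 0.0008
  bed-axes rel tag-row y0: 0.0651 -0.0003
```

```bash
cat > go.py <<'E'
import sys, numpy as np
from plant import *
from scipy.spatial.transform import Rotation as R
s=sense(); r=R.from_euler('xyz',s['ee_rot'],degrees=True)
by=np.radians(5.4); o=np.array([.4753,-.0259,0]); B=R.from_euler('z',by)
def tool(bed,yaw=95.4):   # bed-axes target relative to grip at notch 0 -> tool shift cm, turn rad
    p=o+B.apply(bed); return (r.inv().apply(p-s['tcp_pos'])*100).round(2), np.radians((s['ee_rot'][2]-yaw+180)%360-180).round(3)
print('t',round(s['clock'],2),'bed mm',(B.inv().apply(s['tcp_pos']-o)*1000).round(1),'rot',s['ee_rot'].round(2),'F',B.inv().apply(s['contact_force']).round(1),'w',round(s['width'],3),'g',round(s['gripper_force'],1))
if len(sys.argv)>3: print('tool shift',*tool([float(a)/1000 for a in sys.argv[1:4]]))
E
python3 go.py -9 51.5 200
```

```text
t 0.1 bed mm [-256.1  656.9  221.5] rot [-1.7990e+02 -1.0000e-02  1.6529e+02] F [ 0.5 -0.   0.1] w 1.002 g 0.0
tool shift [-44.02 -48.35   2.23] 1.22
```

```bash
python3 -m crank '[-44,-48.3,2.2,1.22,-44,-48.3,2.2,1.22,-44,-48.3,2.2,1.22,-44,-48.3,2.2,1.22,-44,-48.3,2.2,1.22]' 1; python3 go.py -9 51.5 200
```

```text
clock: 0.52
tcp_pos: [0.2554, 0.4181, 0.2148]
ee_rot: [-180.0, 0.0, 129.2]
contact_force: [0.8, -0.6, 0.6]
width: 1.006
gripper_force: 0.0
t 0.52 bed mm [-177.2  462.7  214.8] rot [-1.7995e+02  2.0000e-02  1.2917e+02] F [ 0.8 -0.7  0.6] w 1.006 g 0.0
tool shift [-43.53  -8.88   1.5 ] 0.589
```

```bash
python3 -m crank '[-43.5,-8.9,1.5,0.589,-43.5,-8.9,1.5,0.589,-43.5,-8.9,1.5,0.589,-43.5,-8.9,1.5,0.589,-43.5,-8.9,1.5,0.589]'; python3 go.py -9 51.5 200
```

```text
clock: 0.93
tcp_pos: [0.3529, 0.2341, 0.2082]
ee_rot: [180.0, -0.0, 95.4]
contact_force: [1.1, -0.1, -0.9]
width: 0.999
gripper_force: 0.0
t 0.93 bed mm [-97.4 270.4 208.2] rot [179.99  -0.    95.39] F [ 1.  -0.2 -0.9] w 0.999 g 0.0
tool shift [-21.89   8.84   0.82] -0.0
```

```bash
python3 -m crank '[-21.9,8.8,0.8,0,-21.9,8.8,0.8,0,-21.9,8.8,0.8,0,-21.9,8.8,0.8,0,-21.9,8.8,0.8,0]'; python3 -m crank '[-3.5,1.4,0,0,-3.5,1.4,0,0,-3.5,1.4,0,0,-3.5,1.4,0,0]';  python3 go.py -9 51.5 130; python3 - <<'E'
from h import *
from plant import grab_frame
t,s=grab_frame('top'),grab_frame('side')
crop=lambda f,x0,y0,x1,y1:cv2.resize(f['pixels'][y0:y1,x0:x1,::-1],(400,400),interpolation=cv2.INTER_CUBIC)
cv2.imwrite('pics/c1.png',np.hstack([crop(t,255,205,355,305),crop(s,190,175,310,295)]))
E
```

```text
clock: 1.35
tcp_pos: [0.4496, 0.0495, 0.2013]
ee_rot: [180.0, -0.0, 95.7]
contact_force: [0.6, 0.6, -0.3]
width: 1.002
gripper_force: 0.0
clock: 1.68
tcp_pos: [0.4661, 0.0184, 0.2009]
ee_rot: [-179.9, -0.0, 95.7]
contact_force: [-0.6, 0.3, -0.3]
width: 0.997
gripper_force: 0.0
t 1.68 bed mm [ -5.   44.9 200.9] rot [-1.7992e+02 -5.0000e-02  9.5680e+01] F [-0.6  0.3 -0.3] w 0.997 g 0.0
tool shift [ 0.65 -0.38  7.09] 0.005
```

View pics/c1.png

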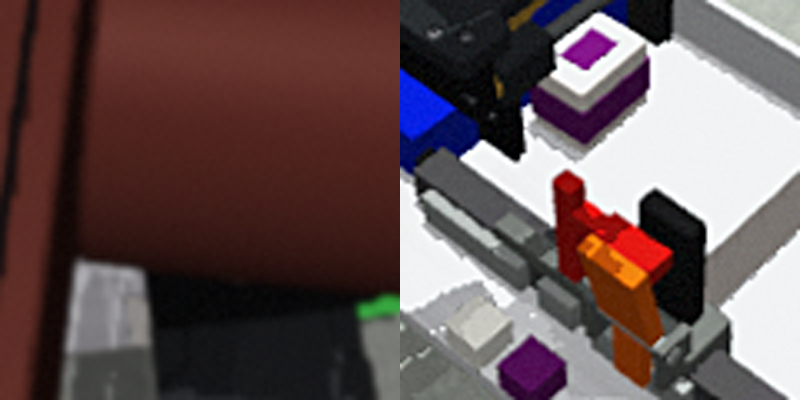

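The side view shows the knob, lever and grip untouched, with the gripper still above; the arm blocks the top view. I'll descend over the knob.

```bash
python3 -m crank '[0.65,-0.4,1,0.005,0.65,-0.4,4,0.005,0.65,-0.4,7,0.005,0.65,-0.4,9,0.005,0.65,-0.4,10,0.005]'; python3 -m crank '[0,0,0,0,0,0,0,0]';  python3 go.py -9 51.5 100
```

```text
clock: 2.2
tcp_pos: [0.4589, 0.026, 0.0978]
ee_rot: [-179.7, -0.1, 95.6]
contact_force: [-0.1, -0.7, 0.1]
width: 1.004
gripper_force: 0.0
clock: 2.37
tcp_pos: [0.4617, 0.025, 0.1015]
ee_rot: [-180.0, -0.0, 95.5]
contact_force: [1.1, 0.6, 0.6]
width: 0.998
gripper_force: 0.0
t 2.37 bed mm [ -8.7  52.  101.5] rot [-1.7997e+02 -1.0000e-02  9.5510e+01] F [1.2 0.5 0.6] w 0.998 g 0.0
tool shift [-0.05 -0.03  0.15] 0.002
```

```bash
python3 -m crank '[0,0,0,0,0,0,0,0,0,0,0,0,0,0,0,0,0,0,0,0]' 0 12; python3 -m crank '[0,0,0,0,0,0,0,0,0,0,0,0,0,0,0,0,0,0,0,0]'; python3 go.py
```

```text
clock: 2.78
tcp_pos: [0.4625, 0.0241, 0.1021]
ee_rot: [179.9, 0.0, 95.4]
contact_force: [-0.5, -0.4, -0.4]
width: 0.705
gripper_force: 0.0
clock: 3.2
tcp_pos: [0.462, 0.0242, 0.1014]
ee_rot: [-180.0, -0.0, 95.4]
contact_force: [0.5, -0.6, 0.1]
width: 0.325
gripper_force: 0.0
t 3.2 bed mm [ -8.5  51.1 101.4] rot [-179.99   -0.     95.44] F [ 0.4 -0.6  0.1] w 0.325 g 0.0
```

```bash
python3 -m crank '[0,0,0,0,0,0,0,0,0,0,0,0,0,0,0,0,0,0,0,0]'; python3 go.py
```

```text
clock: 3.62
tcp_pos: [0.4622, 0.0242, 0.1014]
ee_rot: [180.0, 0.0, 95.4]
contact_force: [1.0, 0.4, -1.4]
width: 0.135
gripper_force: 12.0
t 3.62 bed mm [ -8.4  51.1 101.4] rot [179.99   0.    95.45] F [ 1.   0.3 -1.4] w 0.135 g 12.0
```

```bash
python3 -m crank '[0.8,0,0,0,1.6,0,0,0,2.4,0,0,0,3.0,0,0,0,3.5,0,0,0]';python3 -m crank '[0,0,0,0,0,0,0,0,0,0,0,0]'; python3 go.py
```

```text
clock: 4.03
tcp_pos: [0.4586, 0.0599, 0.1014]
ee_rot: [-180.0, 0.0, 95.5]
contact_force: [1.8, -2.0, -1.2]
width: 0.137
gripper_force: 12.0
clock: 4.28
tcp_pos: [0.4586, 0.0596, 0.1015]
ee_rot: [-180.0, -0.1, 95.5]
contact_force: [0.7, 1.2, 0.0]
width: 0.138
gripper_force: 12.0
t 4.28 bed mm [ -8.5  86.7 101.5] rot [-1.7999e+02 -5.0000e-02  9.5460e+01] F [0.8 1.1 0. ] w 0.138 g 12.0
```

```bash
python3 -m crank '[0,0,0,0,0,0,0,0,0,0,0,0,0,0,0,0,0,0,0,0]' 1 12; python3 -m crank '[0,0,-3,0,0,0,-6.5,0,0,0,-6.5,0,0,0,-6.5,0]';python3 go.py 0 0 165;  python3 - <<'E'
from h import *
from plant import grab_frame
s=grab_frame('side')
cv2.imwrite('pics/c2.png',cv2.resize(s['pixels'][175:315,170:330,::-1],(640,560),interpolation=cv2.INTER_CUBIC))
E
```

```text
clock: 4.7
tcp_pos: [0.4588, 0.0588, 0.1015]
ee_rot: [180.0, 0.0, 95.4]
contact_force: [0.6, -0.1, -0.1]
width: 0.431
gripper_force: 0.0
clock: 5.03
tcp_pos: [0.4607, 0.0589, 0.1689]
ee_rot: [179.7, 0.0, 95.4]
contact_force: [-0.7, 0.4, -0.4]
width: 0.733
gripper_force: 0.0
t 5.03 bed mm [ -6.5  85.7 168.9] rot [1.7969e+02 4.0000e-02 9.5440e+01] F [-0.7  0.5 -0.4] w 0.733 g 0.0
tool shift [-8.57  0.65  0.4 ] 0.001
```

View pics/c2.png

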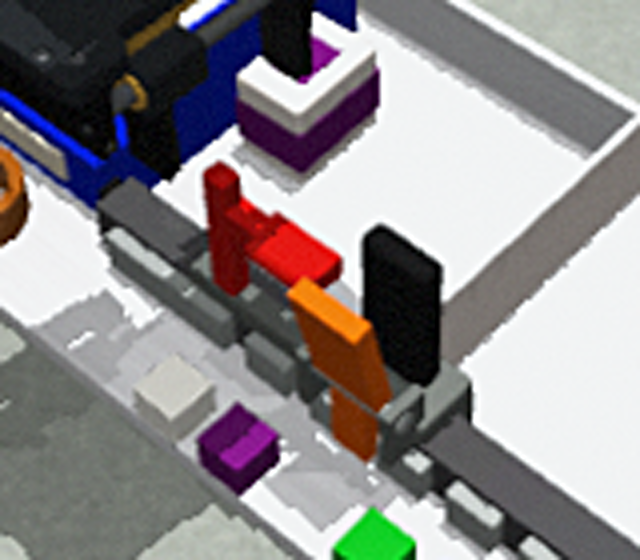

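The side view shows the catch drawn clear of the lever, with the knob top at about (225.5,218) and the bar to the left of the gap. I'll check that numerically and move over the grip.

```bash
python3 - <<'E'
from h import *
from scipy.spatial.transform import Rotation as R
p=plane(load('side0'),225.5,218,.132);print((R.from_euler('z',-5.4,degrees=True).apply(p-[.4753,-.0259,0])*1000).round(1))
E
python3 -m crank '[-4.2,0.6,0.4,0,-8.6,0.6,0.4,0,-8.6,0.6,0.4,0,-8.6,0.6,0.4,0,-8.6,0.6,0.4,0]' 1; python3 go.py 0 0 94
```

```text
[ -8.6  86.3 132. ]
clock: 5.5
tcp_pos: [0.4719, -0.0258, 0.1611]
ee_rot: [-179.9, -0.1, 95.3]
contact_force: [-0.7, 0.6, -0.3]
width: 0.993
gripper_force: 0.0
t 5.5 bed mm [ -3.4   0.4 161.1] rot [-1.7986e+02 -8.0000e-02  9.5340e+01] F [-0.7  0.6 -0.3] w 0.993 g 0.0
tool shift [-0.05  0.36  6.71] -0.001
```

```bash
python3 -m crank '[0,0.2,2,0,0,0.2,4,0,0,0.2,6,0,0,0.2,6.9,0,0,0.2,6.9,0]'; python3 -m crank '[0,0,0,0,0,0,0,0]'; python3 go.py 0 0 94
```

```text
clock: 5.92
tcp_pos: [0.4723, -0.0241, 0.0906]
ee_rot: [-179.7, -0.1, 95.5]
contact_force: [0.3, -0.1, 0.3]
width: 1.002
gripper_force: 0.0
clock: 6.08
tcp_pos: [0.4756, -0.0254, 0.0945]
ee_rot: [179.9, 0.0, 95.5]
contact_force: [-0.2, 0.7, 0.6]
width: 1.005
gripper_force: 0.0
t 6.08 bed mm [ 0.4  0.4 94.5] rot [1.7992e+02 2.0000e-02 9.5490e+01] F [-0.2  0.7  0.6] w 1.005 g 0.0
tool shift [-0.04 -0.04  0.05] 0.002
```

```bash
python3 -m crank '[0,0,0,0,0,0,0,0,0,0,0,0,0,0,0,0,0,0,0,0]' 0 25; python3 -m crank '[0,0,0,0,0,0,0,0,0,0,0,0,0,0,0,0,0,0,0,0]'; python3 go.py
```

```text
clock: 6.5
tcp_pos: [0.4744, -0.026, 0.0936]
ee_rot: [-179.9, 0.0, 95.4]
contact_force: [-3.1, -0.7, 2.6]
width: 0.709
gripper_force: 1.8
clock: 6.92
tcp_pos: [0.4734, -0.026, 0.0933]
ee_rot: [-179.8, -0.0, 95.5]
contact_force: [-7.1, -1.8, 6.8]
width: 0.434
gripper_force: 25.7
t 6.92 bed mm [-1.9  0.1 93.3] rot [-1.7978e+02 -1.0000e-02  9.5470e+01] F [-7.2 -1.1  6.8] w 0.434 g 25.7
```

```bash
python3 -m crank '[-0.4,-0.1,0,0,-1.2,-0.1,0,0,-2.0,-0.1,0,0,-2.8,-0.1,0,0,-3.4,-0.1,0,0]';python3 go.py 0 -40 94; python3 -m crank '[-0.4,0,0,0,-0.6,0,0,0,-0.6,0,0,0,-0.6,0,0,0]'; python3 go.py 0 -40 94
python3 - <<'E'
from h import *
from plant import grab_frame
s=grab_frame('side')
cv2.imwrite('pics/c3.png',cv2.resize(s['pixels'][175:335,180:340,::-1],(600,600),interpolation=cv2.INTER_CUBIC))
E
```

```text
clock: 7.33
tcp_pos: [0.4768, -0.0608, 0.0933]
ee_rot: [-179.9, -0.0, 95.4]
contact_force: [-2.6, 2.2, 3.6]
width: 0.438
gripper_force: 25.9
t 7.33 bed mm [ -1.8 -34.9  93.3] rot [-179.94   -0.     95.43] F [-2.4  2.4  3.6] w 0.438 g 25.9
tool shift [-0.51  0.18 -0.07] 0.001
clock: 7.67
tcp_pos: [0.4774, -0.0666, 0.0933]
ee_rot: [-180.0, 0.1, 95.4]
contact_force: [-4.4, -1.9, 2.7]
width: 0.433
gripper_force: 25.9
t 7.67 bed mm [ -1.7 -40.7  93.3] rot [-1.7996e+02  7.0000e-02  9.5420e+01] F [-4.6 -1.5  2.7] w 0.433 g 25.9
tool shift [ 0.07  0.17 -0.07] 0.0
```

View pics/c3.png

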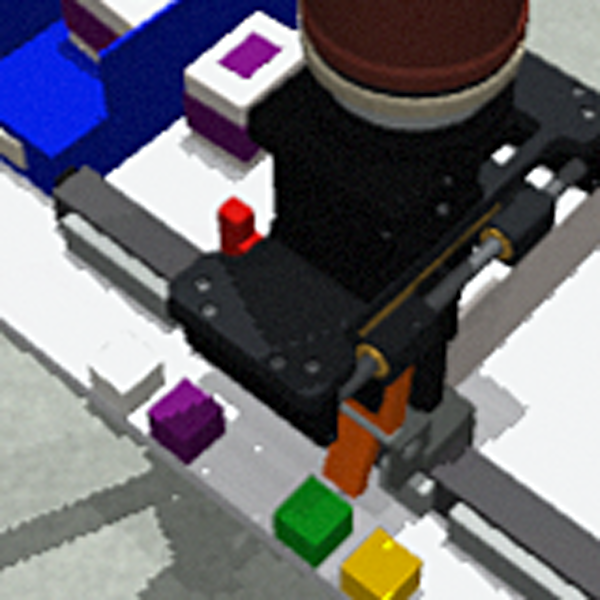

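The divider has slid level with the green tag. The knob top is at about (242.7,230.2). I'll check that, then release.

```bash
python3 - <<'E'
from h import *
from scipy.spatial.transform import Rotation as R
p=plane(load('side0'),242.5,230,.132);print((R.from_euler('z',-5.4,degrees=True).apply(p-[.4753,-.0259,0])*1000).round(1))
E
python3 -m crank '[0.05,0,0,0,0.05,0,0,0,0.05,0,0,0,0.05,0,0,0,0.05,0,0,0]' 1; python3 go.py; python3 -m crank '[0,0,0,0,0,0,0,0,0,0,0,0,0,0,0,0,0,0,0,0]' 1; python3 go.py 0 -40 165
```

```text
[ -8.4  46.9 132. ]
clock: 8.13
tcp_pos: [0.4781, -0.065, 0.0933]
ee_rot: [179.9, -0.0, 95.4]
contact_force: [-0.6, 0.2, -1.2]
width: 0.724
gripper_force: 0.7
t 8.13 bed mm [ -0.9 -39.2  93.3] rot [179.93  -0.    95.44] F [-0.5  0.2 -1.2] w 0.724 g 0.7
clock: 8.55
tcp_pos: [0.4783, -0.0653, 0.0939]
ee_rot: [179.9, 0.0, 95.4]
contact_force: [-0.4, -0.2, -0.1]
width: 0.986
gripper_force: 0.0
t 8.55 bed mm [ -0.8 -39.5  93.9] rot [1.7992e+02 2.0000e-02 9.5440e+01] F [-0.5 -0.2 -0.1] w 0.986 g 0.0
tool shift [-0.05  0.08 -7.11] 0.001
```

```bash
python3 -m crank '[0,0,-3.5,0,0,0,-7.1,0,0,0,-7.1,0,4,-0.4,-7.1,0,8.6,-0.85,-7.1,0]'; python3 -m crank '[0.5,0,0,0,0.5,0,0,0,0.5,0,0,0]' ; python3 go.py -9 46.5 165
python3 - <<'E'
from h import *
from plant import grab_frame
s=grab_frame('side')
cv2.imwrite('pics/c4.png',cv2.resize(s['pixels'][175:335,180:340,::-1],(600,600),interpolation=cv2.INTER_CUBIC))
E
```

```text
clock: 8.97
tcp_pos: [0.4632, 0.0142, 0.1659]
ee_rot: [179.8, 0.1, 95.2]
contact_force: [-0.3, 0.5, -0.1]
width: 1.002
gripper_force: 0.0
clock: 9.22
tcp_pos: [0.4618, 0.0201, 0.1647]
ee_rot: [179.9, 0.0, 95.5]
contact_force: [-0.2, -0.1, 0.7]
width: 1.002
gripper_force: 0.0
t 9.22 bed mm [ -9.1  47.  164.7] rot [1.7994e+02 4.0000e-02 9.5540e+01] F [-0.2 -0.   0.7] w 1.002 g 0.0
tool shift [-0.05  0.01 -0.03] 0.002
```

View pics/c4.png

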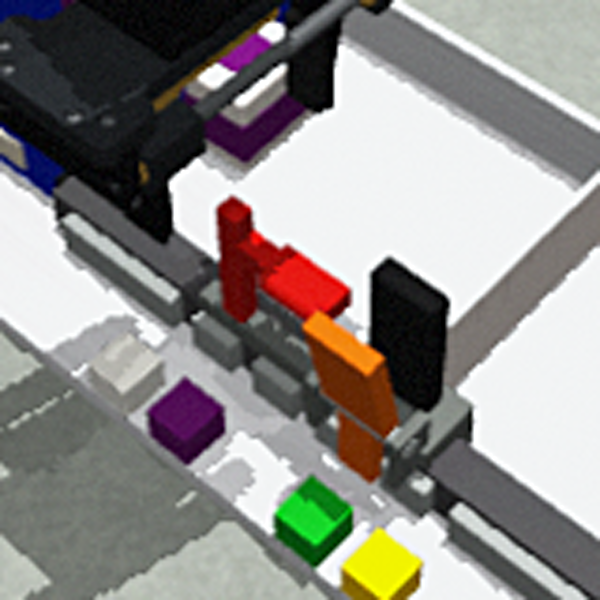

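The side view shows the lever sprung fully back: lever-to-grip corner spacing is about (17.9,−13.3) px, against (18.2,−13.8) before the squeeze. The pawl is in the green notch, and the knob is still out at about (242.4,229.4). I'll grasp it again.

```bash
python3 -m crank '[0,0,1.5,0,0,0,3.5,0,0,0,5.5,0,0,0,6.4,0,0,0,6.4,0]'; python3 -m crank '[0,0,0,0,0,0,0,0,0,0,0,0,0,0,0,0,0,0,0,0]' 0 15; python3 -m crank '[0,0,0,0,0,0,0,0,0,0,0,0,0,0,0,0,0,0,0,0]'; python3 -m crank '[0,0,0,0,0,0,0,0,0,0,0,0,0,0,0,0,0,0,0,0]'; python3 go.py -9 12 100
```

```text
clock: 9.68
tcp_pos: [0.4597, 0.0192, 0.098]
ee_rot: [-179.7, -0.0, 95.3]
contact_force: [0.3, 0.1, 0.3]
width: 1.002
gripper_force: 0.0
clock: 10.1
tcp_pos: [0.4621, 0.02, 0.1013]
ee_rot: [179.9, 0.0, 95.4]
contact_force: [-0.6, 1.1, -0.6]
width: 0.707
gripper_force: 0.0
clock: 10.52
tcp_pos: [0.4614, 0.0201, 0.1004]
ee_rot: [180.0, 0.0, 95.4]
contact_force: [0.3, 0.1, 0.2]
width: 0.322
gripper_force: 0.0
clock: 10.93
tcp_pos: [0.4623, 0.0201, 0.1005]
ee_rot: [179.9, 0.0, 95.4]
contact_force: [6.5, 0.6, -5.4]
width: 0.139
gripper_force: 15.0
t 10.93 bed mm [ -8.6  47.  100.5] rot [1.7988e+02 1.0000e-02 9.5440e+01] F [ 6.5  0.  -5.4] w 0.139 g 15.0
tool shift [-3.5  -0.04  0.05] 0.001
```

```bash
python3 -m crank '[-0.8,0,0,0,-1.6,0,0,0,-2.4,0,0,0,-3.0,0,0,0,-3.4,0,0,0]'; python3 -m crank '[-0.1,0,0,0,-0.1,0,0,0,-0.1,0,0,0]'; python3 go.py -9 12 100;python3 -m crank '[-0.1,0,0,0,-0.2,0,0,0,-0.2,0,0,0]'; python3 go.py -9 12 100
```

```text
clock: 11.35
tcp_pos: [0.4656, -0.0138, 0.1005]
ee_rot: [179.9, -0.0, 95.4]
contact_force: [5.6, 6.2, -2.0]
width: 0.137
gripper_force: 15.0
clock: 11.6
tcp_pos: [0.4657, -0.0148, 0.1005]
ee_rot: [179.9, 0.0, 95.4]
contact_force: [5.8, -0.7, -5.3]
width: 0.138
gripper_force: 15.0
t 11.6 bed mm [ -8.5  11.9 100.5] rot [1.7987e+02 1.0000e-02 9.5430e+01] F [ 5.7 -1.3 -5.3] w 0.138 g 15.0
tool shift [ 0.01 -0.05  0.05] 0.0
clock: 11.85
tcp_pos: [0.4659, -0.0164, 0.1005]
ee_rot: [179.9, -0.0, 95.4]
contact_force: [6.2, 1.0, -4.5]
width: 0.136
gripper_force: 15.0
t 11.85 bed mm [ -8.5  10.4 100.5] rot [ 1.7987e+02 -4.0000e-02  9.5440e+01] F [ 6.3  0.4 -4.5] w 0.136 g 15.0
tool shift [ 0.16 -0.05  0.05] 0.001
```

```bash
python3 -m crank '[-0.1,0,0,0,-0.2,0,0,0]'; python3 go.py; python3 -m crank '[-0.1,0,0,0,-0.2,0,0,0]'; python3 go.py
```

```text
clock: 12.02
tcp_pos: [0.466, -0.0178, 0.1006]
ee_rot: [179.9, -0.1, 95.4]
contact_force: [5.4, 6.1, -1.4]
width: 0.135
gripper_force: 15.0
t 12.02 bed mm [ -8.5   8.9 100.6] rot [ 1.7988e+02 -1.0000e-01  9.5430e+01] F [ 6.   5.6 -1.4] w 0.135 g 15.0
clock: 12.18
tcp_pos: [0.466, -0.0184, 0.1007]
ee_rot: [179.9, -0.3, 95.4]
contact_force: [4.5, 13.3, -0.5]
width: 0.139
gripper_force: 15.0
t 12.18 bed mm [ -8.5   8.4 100.7] rot [179.87  -0.27  95.41] F [ 5.7 12.9 -0.5] w 0.139 g 15.0
```

Force rises to 13 N, so the catch is at its stop. I'll let go, lift away and check.

```bash
python3 -m crank '[0.15,0,0,0,0.15,0,0,0,0.15,0,0,0,0.15,0,0,0,0.15,0,0,0]' 1; python3 -m crank '[0,0,0,0,0,0,-3,0,0,0,-7,0,0,0,-10,0,0,0,-12,0]';  python3 -m crank '[4,-3,-2,0,8,-6,-2,0,12,-9,-2,0,16,-12,-2,0,20,-15,-2,0]'; python3 -m crank '[4,-3,0,0,8,-6,0,0,12,-9,0,0,16,-12,0,0,20,-12,0,0]'; python3 -m crank '[0,0,0,0,0,0,0,0]'; python3 go.py
python3 - <<'E'
from h import *
from plant import grab_frame
t,s=grab_frame('top'),grab_frame('side'); np.savez('top1.npz',**t); np.savez('side1.npz',**s)
crop=lambda f,x0,y0,x1,y1:cv2.resize(f['pixels'][y0:y1,x0:x1,::-1],(400,400),interpolation=cv2.INTER_CUBIC)
cv2.imwrite('pics/c5.png',np.hstack([crop(t,305,225,385,305),crop(s,220,225,320,325)]))
cv2.imwrite('pics/full.png',np.vstack([cv2.resize(t['pixels'][:,:,::-1],(400,300)),cv2.resize(s['pixels'][:,:,::-1],(400,300))]))
E
```

```text
clock: 12.6
tcp_pos: [0.465, -0.0194, 0.1004]
ee_rot: [-180.0, 0.0, 95.4]
contact_force: [-0.5, -0.6, -0.4]
width: 0.427
gripper_force: 0.0
clock: 13.02
tcp_pos: [0.4663, -0.0196, 0.2241]
ee_rot: [179.8, 0.1, 95.4]
contact_force: [0.8, -0.1, 0.8]
width: 0.809
gripper_force: 0.0
clock: 13.43
tcp_pos: [0.3257, 0.1332, 0.2405]
ee_rot: [180.0, -0.0, 95.3]
contact_force: [0.4, 0.9, 0.1]
width: 0.994
gripper_force: 0.0
clock: 13.85
tcp_pos: [0.1967, 0.2949, 0.2408]
ee_rot: [179.9, -0.0, 95.4]
contact_force: [2.2, 0.9, 0.6]
width: 1.0
gripper_force: 0.0
clock: 14.02
tcp_pos: [0.1973, 0.2957, 0.2402]
ee_rot: [-180.0, 0.0, 95.9]
contact_force: [0.4, 0.7, -0.1]
width: 1.003
gripper_force: 0.0
t 14.02 bed mm [-246.5  346.4  240.2] rot [-1.7998e+02  3.0000e-02  9.5850e+01] F [ 0.4  0.7 -0.1] w 1.003 g 0.0
```

View pics/c5.png

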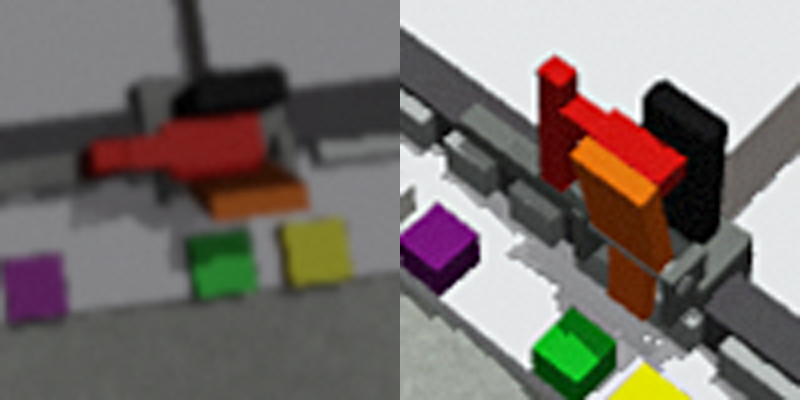

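View pics/full.png

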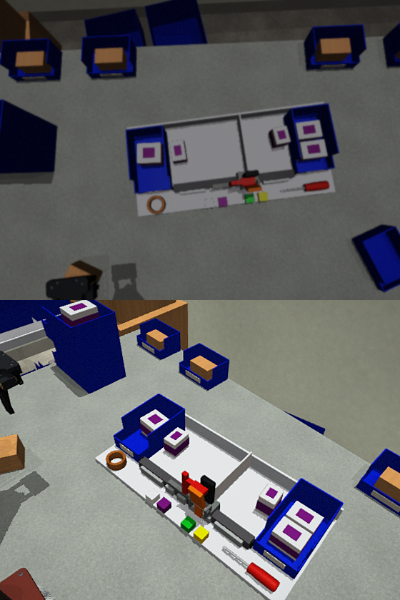

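The catch bar is back behind the lever, the lever is released beside the green tag, and the loose items look unmoved. I'll check the numbers using the knob at side (259,242.5) / top (325.6,256.4) and the grip at side (291.5,252) / top (351.4,243).

```bash
python3 - <<'E'
from h import *
from scipy.spatial.transform import Rotation as R
t,s=load('top1'),load('side1'); b=lambda p:(R.from_euler('z',-5.4,degrees=True).apply(p-[.4753,-.0259,0])*1000).round(1)
print('knob',b(plane(t,325.6,256.4,.132)),b(plane(s,259,242.5,.132)))
print('grip',b(plane(t,351.4,243,.134)),b(plane(s,291.5,252,.134)))
for a,bb,ce in blobs(s,'green',(200,260,300,345),90): print('green',bb,b(plane(s,*ce,.034)))
t0,s0=load('top0'),load('side0')
def mv(a,c,box): 
    d=cv2.absdiff(cv2.cvtColor(a['pixels'],7),cv2.cvtColor(c['pixels'],7)); x0,y0,x1,y1=box; return int((d[y0:y1,x0:x1]>40).sum())
for n,B in(('tape',(200,270,236,304)),('cartonL',(235,190,265,232)),('bin',(185,190,230,240)),('cartonR',(375,170,408,208)),('screw',(385,245,465,275))): print(n,mv(t0,t,B))
E
```

```text
knob [ -9.5  13.  132. ] [ -9.5   9.2 132. ]
grip [  9.5 -38.2 134. ] [  9.5 -42.8 134. ]
green [253, 302, 21, 19] [-55.1 -40.7  34. ]
tape 0
cartonL 0
bin 0
cartonR 0
screw 0
```

```bash
python3 -c "
from plant import *
print(finish_job())"
```

```text
the job is handed in; nothing more can be done
None
```

The divider is locked in the notch at the green tag (−40 mm, within the pawl's 2 mm play), the red catch is fully back in behind the lever, the hand is clear and the loose items are unmoved; handed in at about 14 s, and the hand-in returned no verdict.

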